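Rotate the utility-room jars into the tray

TASK

Move the four hexagonal jars from their saucers on the oak riser into the slate-grey tray in reverse order: the jar that stands at the riser's end nearest the robot goes to the end of the tray farthest from the robot, the next one beside it, and so on. Stand them upright on the tray's floor in a single close-packed row, flat side to flat side, and let go; do not tip any jar over.

Things in the scene. Friction and masses are not known exactly. Their poses are not given: they have to be found in the camera images.
- riser: fixed oak board on feet, 340 x 96 mm, top surface 40 mm above the counter. Origin: centre of its underside, on the counter. x runs along its length (the row of saucers), pointing away from the robot within 20 degrees; z up. Carries four saucers on its centre line, centres at -120, -40, +40, +120 mm along x, in shuffled order. May be on the left or right.
- tray: fixed empty slate-grey enamel tray, 232 x 86 mm outside, 220 x 74 mm inside, floor 6 mm thick, rim 16 mm above the counter. Origin: centre of its underside. x along its length, pointing away from the robot within 20 degrees; z up. Four jars fit in one row along x only flat side to flat side (20 mm to spare in all). The riser is on the other side.
- jar_red: closed red hexagonal jar, 0.15-0.26 kg: body 50 mm across flats, 58 across corners, 60 mm high (lowest 4 mm set in to 46 across flats), then a round lid 40 mm in diameter, 20 mm high, good to grip from above; 80 mm in all. Origin: centre of underside, z up; flats face its +x and -x, corners +y and -y. Starts upright on the red saucer, x within 8 degrees of the riser's x.
- jar_yellow: closed yellow hexagonal jar, 0.15-0.26 kg: body 50 mm across flats, 58 across corners, 60 mm high (lowest 4 mm set in to 46 across flats), then a round lid 40 mm in diameter, 20 mm high, good to grip from above; 80 mm in all. Origin: centre of underside, z up; flats face its +x and -x, corners +y and -y. Starts upright on the yellow saucer, x within 8 degrees of the riser's x.
- jar_blue: closed blue hexagonal jar, 0.15-0.26 kg: body 50 mm across flats, 58 across corners, 60 mm high (lowest 4 mm set in to 46 across flats), then a round lid 40 mm in diameter, 20 mm high, good to grip from above; 80 mm in all. Origin: centre of underside, z up; flats face its +x and -x, corners +y and -y. Starts upright on the blue saucer, x within 8 degrees of the riser's x.
- jar_green: closed green hexagonal jar, 0.15-0.26 kg: body 50 mm across flats, 58 across corners, 60 mm high (lowest 4 mm set in to 46 across flats), then a round lid 40 mm in diameter, 20 mm high, good to grip from above; 80 mm in all. Origin: centre of underside, z up; flats face its +x and -x, corners +y and -y. Starts upright on the green saucer, x within 8 degrees of the riser's x.
- saucer_red: flat round red disc, 74 mm in diameter, 4 mm thick, fixed on the riser; the red jar stands at its centre at the start, so it shows that jar's old place. Origin at the centre of its underside, 40 mm above the counter.
- saucer_yellow: flat round yellow disc, 74 mm in diameter, 4 mm thick, fixed on the riser; the yellow jar stands at its centre at the start, so it shows that jar's old place. Origin at the centre of its underside, 40 mm above the counter.
- saucer_blue: flat round blue disc, 74 mm in diameter, 4 mm thick, fixed on the riser; the blue jar stands at its centre at the start, so it shows that jar's old place. Origin at the centre of its underside, 40 mm above the counter.
- saucer_green: flat round green disc, 74 mm in diameter, 4 mm thick, fixed on the riser; the green jar stands at its centre at the start, so it shows that jar's old place. Origin at the centre of its underside, 40 mm above the counter.

How it is judged:
By the outcome, as a careful person would: the job done as asked, in the order asked, and still so for the second after the job is handed in, with the robot touching nothing.
It also fails if it takes over 120 s, if anything falls off the work surface, if the arm or the gripper's body presses on something with over 40 N, if the wrist force passes 120 N, or if a joint passes its speed limit or range.

ROBOT

A 6-joint arm with a two-finger parallel gripper is mounted at the origin on the work surface. World frame = base frame: x ahead of the robot, y to its left, z up, the work surface at z = 0. Lengths are in m, angles in rad, forces in N, time in s.
With the tool pointing down it reaches from about 0.35 to 0.875 m from the base axis. Payload 4.2 kg.
Tool frame: the origin (TCP) lies at the very end of the fingers, on their centre line; the grasp point (between the pads) lies 19 mm behind it; z points along the fingers, y is the line along which they close (so a half turn about z gives the same grasp; the last joint's range is limited). The gripper opens to 85 mm and grips with 20 to 120 N. Pads are 22 mm wide; open, the fingers measure 114 mm over their backs; the gripper's body (76 mm by 85 mm) begins 54 mm behind the grasp point. The pads swing forward as they close: fully open they stand 13 mm farther back than shut.
Start: joints at [1.602, 0.385, 0.008, 0, -1.194, -0.259], TCP at [0.141, 0.609, 0.231] pointing down, gripper open.
Joint ranges: [-3.14, 3.14], [-1.21, 2.06], [-1.07, 1.41], [-3.16, 2.05], [-2.99, -0.16], [-3.1, 3.1]. Speed limits (rad/s): [2.79, 2.79, 3.14, 3.14, 3.14, 3.14].

INTERFACE

Orientations are given as a unit quaternion [w, x, y, z].
In Python, from plant import read_state, cams, finish_job gives the robot as it stands. The module is installed in compiled form; this text tells all that it offers.
- The arm moves only by the tool send_rows, never from a script. Its argument "increments" is a list of rows, each a list of 7 numbers: the closure, from 0 (fully open) to 1 (shut), then the shift along the world's x, y, z in m, then the turn, a rotation vector about the world's x, y, z in degrees. In form: [[fingers, tx, ty, tz, rx, ry, rz], ...]. A call has 1 to 20 rows; each row shifts and turns the commanded pose from where the row before left it; what a row does not reach is not made up. A row lasts 1/12 s, in which the tool goes at most 41.7 mm and 7.16 degrees, less where a joint would pass 70% of its speed; a pose out of reach is approached as far as the arm can. A call is refused whole if a number of a shift passes 0.0417 or a number of a turn 7.16, either way. A call with a gripper value outside its range is refused whole. The fingers move at their own pace and stop on an object; "grip_force" is the grip in N (left out, the last holds). Time passes only in rows, so rows that do not move let the fingers close. It gives the time, the measured TCP pose, the force, the opening and the grip force at its end, in the units of the state.
- read_state(): the state, without advancing time (a new reading comes with each control period).
- cams.snapshot(name): name is "scene" or "side" or "wrist"; returns (picture, depth): 420x560x3 uint8, red, green, blue; 420x560 float32, m along the optical axis (not along the pixel's ray), 0 where there is no reading.
- cams.camera_model(name): a dict with "mtx" (3x3 intrinsics, pixels), "k1" (the pictures are not rectified: a ray, as slopes to the right and down, at radius r is drawn at 1 + k1 r^2 times it, then the intrinsics apply), "R" (3x3) and "t" (3): a world point X has camera coordinates R X + t. Camera axes: x right, y down, z forward; pixel columns grow to the right and rows downward; lengths in m; the calibration is good to about 2 mm. A picture is of the moment at which its call begins: read the wrist's pose just before it. camera_model takes no time and is no camera call; for the wrist camera it gives the pose at the moment of the call.
- finish_job(): hands the job in; it is judged then, once.
Trained networks look in the newest picture that a camera, given by its name, has taken for a name from the list of things; names that differ only in an ending like _2 or _b are one class to them, and where a whole thing is asked for, a point or a joint stands for the part that bears it (a point fixed in the world has none). Each returns a list of dicts, best first, with "confidence" (0 to 1); they miss things now and then, are a little off and sometimes report something else, mostly with a low value. They report only what shows in the picture. A call takes as long as a camera call.
- cams.find_in(name, camera): "bbox" ([left, top, width, height] in pixels, round what is visible of it).
- cams.pinpoint(name, camera): "pixel" ([column, row] in pixels: a listed point, or the origin of a listed thing).
The state is a dict: "clock": time; "joints": joint angles; "dq": joint speeds; "effort": joint torques, N m; "ee_pos": TCP position; "orientation": TCP orientation; "wrist_force": force on the tool from outside, world axes, zero at the start; "ft_torque": the same for the moment, N m; "width": finger opening in m; "gripper_force": force on a finger pad.
Only numpy, scipy, OpenCV 4.12 (cv2) and the standard library are available. Lean on these libraries where they do the work, as an engineer would, in place of code of your own. Each camera call takes 0.05 s, during which the arm holds its last target. There are 200 camera calls.

## Working session

There is one attempt and no reset: what is moved stays moved. The work goes in short steps, Python scripts to look and compute and a tool call to move; the robot and the scene stay as the last step left them, time stands still between calls to the robot, and variables do not carry over. Pictures are saved under pics/ and viewed, at most 14 in all, crops included, and the job is handed in when it is done.

Besides the shell and the picture viewer there is one more tool, called after "Emit:" as name(argument=value, ...), one argument or row to a line, values as JSON. send_rows: Moves the arm, as the interface text tells. Its arguments: {"type":"object","properties":{"increments":{"type":"array"},"grip_force":{"type":"number"}},"required":["increments"]}

```bash
mkdir -p pics; cat > h.py <<'E'
import numpy as np, cv2
from plant import read_state, cams, finish_job
def snap(n,fn=None):
    m=cams.camera_model(n); p,d=cams.snapshot(n)
    if fn: cv2.imwrite('pics/'+fn,p[:,:,::-1])
    return m,p,d
def rays(m,px):
    K=np.array(m['mtx'],float); px=np.atleast_2d(px).astype(float)
    q=np.c_[(px[:,0]-K[0,2])/K[0,0],(px[:,1]-K[1,2])/K[1,1]]; u=q.copy()
    for _ in range(20): u=q/(1+m['k1']*(u**2).sum(1,keepdims=True))
    R=np.array(m['R']);t=np.array(m['t'])
    return -R.T@t, np.c_[u,np.ones(len(u))]@R
def onplane(m,px,z):
    c,r=rays(m,px); return c+r*((z-c[2])/r[:,2])[:,None]
def cloud(m,d):
    v,u=np.nonzero(d>0); c,r=rays(m,np.c_[u,v]); return np.c_[u,v],c+r*d[v,u][:,None]
def tri(obs):
    A=np.zeros((3,3));b=np.zeros(3)
    for m,px in obs:
        c,r=rays(m,px); r=r[0]/np.linalg.norm(r[0]); P=np.eye(3)-np.outer(r,r); A+=P;b+=P@c
    return np.linalg.solve(A,b)
E
python3 - <<'E'
from h import *
np.set_printoptions(precision=4,suppress=True)
s=read_state();print(s['clock'],s['ee_pos'],s['orientation'],s['width'])
M={}
for c in('scene','side'):
    M[c]=snap(c,c+'0.png')[0]; m=M[c]; print(c,-np.array(m['R']).T@m['t'],m['k1'],m['mtx'][0])
for n in ['jar_red','jar_yellow','jar_blue','jar_green','tray','riser']:
    o=[]
    for c in('scene','side'):
        r=cams.pinpoint(n,c); print(n,c,[(np.round(x['pixel'],1),round(x['confidence'],2)) for x in r[:2]])
        if r:o.append((M[c],r[0]['pixel']))
    if len(o)==2:print(tri(o))
E
```

```text
0.0 [0.141  0.6083 0.2302] [ 0.0011  0.9935 -0.1137 -0.0001] 0.08548895166619684
scene [ 0.8541 -0.3987  0.6575] -0.09948548023673418 [428.5839   0.     282.2455]
side [ 0.146  -0.4002  0.6399] -0.11828711076054275 [445.2879   0.     278.4019]
jar_red scene [(array([253.9, 293.1]), 0.9)]
jar_red side [(array([355. , 242.4]), 0.6)]
[ 0.5771 -0.1586  0.048 ]
jar_yellow scene [(array([182. , 246.7]), 0.93)]
jar_yellow side [(array([305.8, 311.3]), 0.57)]
[ 0.4193 -0.1857  0.0504]
jar_blue scene [(array([296.3, 316.1]), 0.77), (array([183.3, 246.8]), 0.71)]
jar_blue side [(array([375.2, 216.1]), 0.64)]
[ 0.6547 -0.1429  0.0445]
jar_green scene [(array([218.4, 268.8]), 0.77), (array([183.3, 246. ]), 0.59)]
jar_green side [(array([330.9, 276.3]), 0.77)]
[ 0.4978 -0.1693  0.0444]
tray scene [(array([356.3, 185.8]), 0.76), (array([255.2, 293.7]), 0.46)]
tray side [(array([208.2, 178.2]), 0.77)]
[ 0.5296  0.1949 -0.0011]
riser scene [(array([235.1, 292.1]), 0.8)]
riser side [(array([337.7, 273. ]), 0.85)]
[ 0.5328 -0.1632  0.0065]
```

View pics/scene0.png

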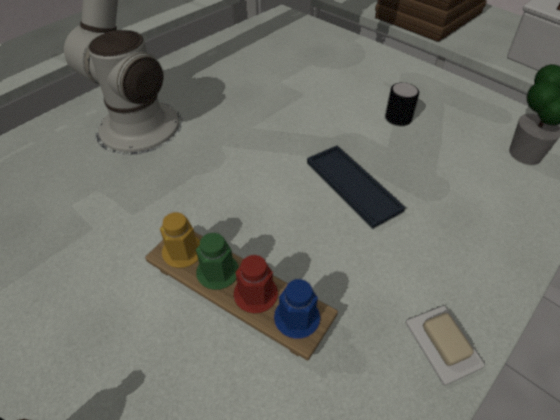

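View pics/side0.png

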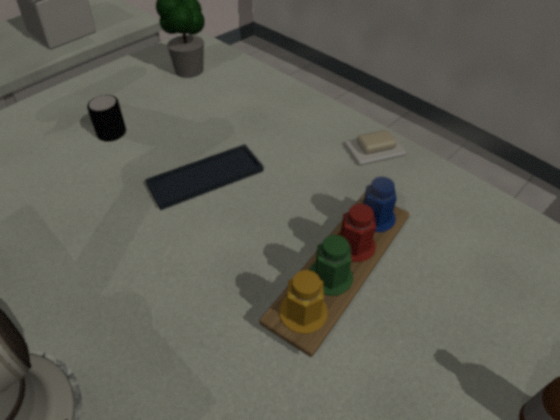

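Order from the robot outward is yellow (scene 178,240), green (216,262), red (256,285), blue (298,308). The empty dark tray is at (355,186), and a mug stands clear of it at (402,103). Next I'll refine the poses with the depth images.

```bash
cat >> h.py <<'E'
HUE={'red':(172,8),'yellow':(15,32),'green':(45,85),'blue':(105,130)}
def cmask(p,c,s=110,v=30):
    h=cv2.cvtColor(p,cv2.COLOR_RGB2HSV); a,b=HUE[c]; H=h[...,0]
    k=((H>=a)|(H<=b)) if a>b else ((H>=a)&(H<=b))
    return k&(h[...,1]>s)&(h[...,2]>v)
E
python3 - <<'E'
from h import *
np.set_printoptions(precision=4,suppress=True)
for c in('scene','side'):
    m,p,d=snap(c); uv,X=cloud(m,d)
    print(c,'counter z',np.median(X[(abs(X[:,2])<.02)&(abs(X[:,1])<.1)&(X[:,0]>.4)&(X[:,0]<.7)][:,2]))
    for n in HUE:
        k=cmask(p,n)[uv[:,1],uv[:,0]]&(X[:,2]>.03)&(X[:,0]>.3)&(X[:,0]<.75)&(abs(X[:,1]+.16)<.1); Y=X[k]
        if len(Y)<20: print(n,'few',len(Y)); continue
        zt=np.percentile(Y[:,2],95); L=Y[Y[:,2]>zt-.006]
        (cx,cy),r=cv2.minEnclosingCircle((L[:,:2]*1000).astype(np.float32))
        print(n,len(Y),'ztop',np.median(L[:,2]),'mean',L[:,:2].mean(0),'circ',cx,cy,r)
    # tray: dark
    g=p.max(2)[uv[:,1],uv[:,0]]
    k=(g<60)&(X[:,0]>.35)&(X[:,0]<.72)&(X[:,1]>.1)&(X[:,1]<.3)&(X[:,2]<.03)&(X[:,2]>-.01); T=X[k]
    print('tray',len(T),np.percentile(T[:,2],[5,25,50,75,95]),cv2.minAreaRect((T[:,:2]*1000).astype(np.float32)))
    h=cv2.cvtColor(p,cv2.COLOR_RGB2HSV)[uv[:,1],uv[:,0]]
    k=(abs(X[:,2]-.04)<.006)&(abs(X[:,1]+.16)<.12)&(X[:,0]>.3)&(X[:,0]<.78)
    print('riser',cv2.minAreaRect((X[k][:,:2]*1000).astype(np.float32)))
E
```

```text
scene counter z -4.1482570414475006e-05
red 1909 ztop 0.12377393257300096 mean [ 0.5782 -0.1565] circ 577.3861083984375 -154.94131469726562 20.78620719909668
yellow 1768 ztop 0.1237728330144583 mean [ 0.4214 -0.1843] circ 419.8515319824219 -183.89488220214844 19.863651275634766
green 334 ztop 0.12294698059903353 mean [ 0.5106 -0.1709] circ 500.3681335449219 -170.77279663085938 18.807937622070312
blue 1941 ztop 0.12445818649752016 mean [ 0.6568 -0.1432] circ 655.9523315429688 -142.12107849121094 19.492307662963867
tray 3342 [0.0041 0.0054 0.0065 0.0109 0.0165] ((524.2991333007812, 192.9241180419922), (88.75833892822266, 231.67013549804688), 75.05349731445312)
riser ((536.873779296875, -162.63629150390625), (339.9313049316406, 96.9079360961914), 10.038328170776367)
side counter z 0.00029737802789309153
red 1500 ztop 0.12409298461251689 mean [ 0.5742 -0.1582] circ 576.028076171875 -156.58920288085938 19.880897521972656
yellow 5097 ztop 0.12487669264443868 mean [ 0.4189 -0.1858] circ 458.1663818359375 -178.55410766601562 59.54386901855469
green 1124 ztop 0.12504407986649518 mean [ 0.4952 -0.1722] circ 496.1494140625 -171.86488342285156 19.381057739257812
blue 866 ztop 0.12436437444110515 mean [ 0.6502 -0.152 ] circ 652.2042846679688 -147.88674926757812 18.024852752685547
tray 3556 [0.0041 0.0054 0.0067 0.0112 0.0163] ((523.2767333984375, 195.67034912109375), (98.6253433227539, 232.9227294921875), 75.13065338134766)
riser ((536.191162109375, -164.26907348632812), (340.3604431152344, 96.31884002685547), 9.899648666381836)
```

Emit:
send_rows(
  increments=[
    [0,0.02,-0.026,0.005,0,0,-0.2],
    [0,0.024,-0.028,0.005,0,0,-0.2],
    [0,0.024,-0.028,0.005,0,0,-0.2],
    [0,0.024,-0.028,0.005,0,0,-0.2],
    [0,0.024,-0.028,0.005,0,0,-0.2],
    [0,0.024,-0.028,0.005,0,0,-0.2],
    [0,0.024,-0.028,0.005,0,0,-0.2],
    [0,0.024,-0.028,0.005,0,0,-0.2],
    [0,0.024,-0.028,0.005,0,0,-0.2],
    [0,0.024,-0.028,0.005,0,0,-0.2],
    [0,0.024,-0.028,0.005,0,0,0],
    [0,0.024,-0.028,0.005,0,0,0],
    [0,0.024,-0.028,0.005,0,0,0],
    [0,0.024,-0.028,0.005,0,0,0],
    [0,0.02,-0.02,0,0,0,0],
    [0,0,0,0,0,0,0],
    [0,0,0,0,0,0,0],
  ],
)

```text
clock: 2.22
ee_pos: [0.4938, 0.1976, 0.3011]
orientation: [0.0, 0.991, -0.133, -0.0]
wrist_force: [-0.3, 0.3, 0.2]
width: 0.086
gripper_force: 0.0
```

```bash
python3 - <<'E'
from h import *
from scipy.spatial.transform import Rotation as Ro
np.set_printoptions(precision=4,suppress=True)
s=read_state();print(s['clock'],s['ee_pos'],s['orientation'],s['joints'])
m,p,d=snap('wrist','w1.png'); R=np.array(m['R']);C=-R.T@m['t'];print('cam',C,'fwd',R[2])
w,x,y,z=s['orientation'];T=Ro.from_quat([x,y,z,w]).as_matrix();print('offset in tool',T.T@(C-s['ee_pos']),T.T@R[2])
uv,X=cloud(m,d);g=p.max(2)[uv[:,1],uv[:,0]];print(np.percentile(X[:,2],[2,50,98]),X.min(0),X.max(0))
E
```

```text
2.2167 [0.4938 0.1976 0.3011] [ 0.      0.9912 -0.1325 -0.0002] [ 0.6858  0.182  -0.0999 -0.0002 -1.2892  0.6193]
cam [0.5643 0.1787 0.4437] fwd [-0.2778  0.0755 -0.9577]
offset in tool [ 0.073  -0.0002 -0.1426] [-0.2876  0.      0.9578]
[-0.0017  0.0004  0.3927] [ 0.0076 -0.2044 -0.1076] [0.8125 0.9485 0.4008]
```

View pics/w1.png

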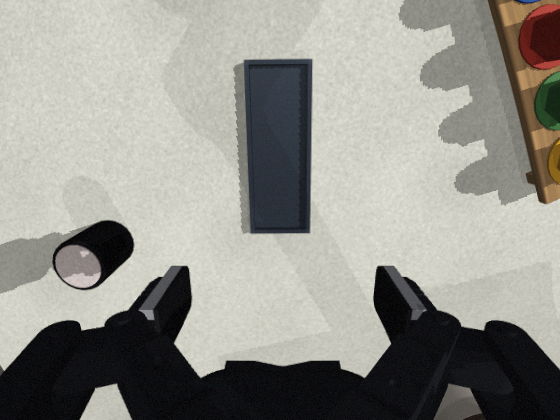

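The tray is fully in view (245–312, 59–234), empty, with the mug well clear of it. I'll measure it, then move over the riser.

```bash
cat > tray.py <<'E'
from h import *
def tray(m,p,d):
    g=(p.max(2)<85)&(p[...,2].astype(int)>=p[...,0])
    uv,X=cloud(m,d)
    k=g[uv[:,1],uv[:,0]]&(X[:,0]>.38)&(X[:,0]<.68)&(X[:,1]>.11)&(X[:,1]<.28)&(X[:,2]<.025)
    R=X[k&(abs(X[:,2]-.016)<.003)]; F=X[k&(abs(X[:,2]-.006)<.002)]
    print('rim',len(R),np.median(R[:,2]),cv2.minAreaRect((R[:,:2]*1000).astype(np.float32)))
    print('floor',len(F),np.median(F[:,2]),cv2.minAreaRect((F[:,:2]*1000).astype(np.float32)))
    k=np.zeros(g.shape,np.uint8); k[uv[:,1],uv[:,0]]=(X[:,0]>.38)&(X[:,0]<.68)&(X[:,1]>.11)&(X[:,1]<.28)&(X[:,2]<.025)&(X[:,2]>.0035)
    k=cv2.morphologyEx(k,cv2.MORPH_OPEN,np.ones((3,3),np.uint8))
    c=max(cv2.findContours(k,0,1)[0],key=cv2.contourArea)[:,0]
    print('outline',cv2.minAreaRect((onplane(m,c,.016)[:,:2]*1000).astype(np.float32)))
E
python3 - <<'E'
from tray import *
tray(*snap('wrist'))
r=cams.pinpoint('tray','wrist');m=cams.camera_model('wrist');print([(x['confidence'],onplane(m,x['pixel'],0)) for x in r])
E
```

```text
rim 1888 0.015868114579376008 ((522.6981201171875, 195.05252075195312), (84.83401489257812, 230.57720947265625), 75.30277252197266)
floor 8648 0.005966663244805687 ((522.899169921875, 194.14869689941406), (74.59998321533203, 220.6512451171875), 75.36439514160156)
outline ((522.9148559570312, 194.1077880859375), (86.41340637207031, 231.1927947998047), 75.43791198730469)
[(0.71, array([[0.52243313, 0.19511923, 0.        ]]))]
```

Emit:
send_rows(
  increments=[
    [0,0,-0.02,0.005,0,0,2],
    [0,0,-0.03,0.005,0,0,2],
    [0,0,-0.03,0.005,0,0,2],
    [0,0,-0.03,0.005,0,0,2],
    [0,0,-0.03,0,0,0,2],
    [0,0,-0.03,0,0,0,2],
    [0,0,-0.03,0,0,0,2],
    [0,0,-0.03,0,0,0,2],
    [0,0,-0.03,0,0,0,2],
    [0,0,-0.03,0,0,0,2],
    [0,0,-0.03,0,0,0,2],
    [0,0,-0.03,0,0,0,2],
    [0,0,-0.02,0,0,0,1.3],
    [0,0,0,0,0,0,0],
    [0,0,0,0,0,0,0],
    [0,0,0,0,0,0,0],
  ],
)

```text
clock: 3.7
ee_pos: [0.4932, -0.17, 0.3213]
orientation: [-0.0, 0.996, 0.09, 0.0]
wrist_force: [0.6, -0.2, 0.1]
width: 0.0852
gripper_force: 0.0
```

```bash
python3 - <<'E'
from h import *
np.set_printoptions(precision=4,suppress=True)
s=read_state();print(s['clock'],s['ee_pos'],s['orientation'],s['joints'])
m,p,d=snap('wrist','w2.png'); uv,X=cloud(m,d)
inb=(abs(X[:,1]+.16)<.1)&(X[:,0]>.34)&(X[:,0]<.75)
for n in HUE:
    k=cmask(p,n,90)[uv[:,1],uv[:,0]]&inb; L=X[k&(abs(X[:,2]-.124)<.004)]
    (cx,cy),r=cv2.minEnclosingCircle((L[:,:2]*1000).astype(np.float32))
    S=X[k&(abs(X[:,2]-.104)<.003)]
    S2=S[np.hypot(*(S[:,:2]*1000-[cx,cy]).T)<32]
    out=[]
    for z,Q in(('shoulder',S2),):
        h=cv2.convexHull((Q[:,:2]*1000).astype(np.float32))[:,0]
        # yaw by min support width fit of hexagon
        best=None
        for a in np.arange(-30,30,.25):
            w=[np.ptp(Q[:,:2]@[np.cos(t),np.sin(t)])*1000 for t in np.radians(a+np.array([0,60,120]))]
            if best is None or sum(w)<best[0]: best=(sum(w),a,np.round(w,1),(Q[:,:2]*1000).min(0)/2+(Q[:,:2]*1000).max(0)/2)
        out.append(best)
    print(n,'lid',len(L),np.median(L[:,2]),round(cx,1),round(cy,1),round(r,1),'sh',len(S2),out)
    print([(round(x['confidence'],2),np.round(onplane(m,x['pixel'],.044),4)) for x in cams.pinpoint('jar_'+n,'wrist')[:1]])
k=(abs(X[:,2]-.04)<.002)&inb&(p[...,0][uv[:,1],uv[:,0]]>p[...,2][uv[:,1],uv[:,0]]*1.3)
print('riser',cv2.minAreaRect((X[k][:,:2]*1000).astype(np.float32)))
E
```

```text
3.7 [ 0.4932 -0.17    0.3213] [-0.0001  0.996   0.0899  0.    ] [-0.0208  0.1542 -0.0845 -0.0002 -1.3321  1.7717]
red lid 1197 0.12387740710219164 576.1 -155.4 19.9 sh 707 [(np.float64(150.74468849860943), np.float64(14.0), array([50. , 50.2, 50.5]), array([ 575.8589, -155.4852]))]
[(0.78, array([[ 0.5777, -0.1536,  0.044 ]]))]
yellow lid 842 0.12366006293222467 419.3 -182.9 19.9 sh 443 [(np.float64(151.7150957501882), np.float64(13.5), array([51. , 50.5, 50.2]), array([ 419.0085, -182.7759]))]
[(0.93, array([[ 0.4203, -0.1782,  0.044 ]]))]
green lid 964 0.12375187072876512 497.6 -169.1 19.7 sh 471 [(np.float64(148.79885807266515), np.float64(13.5), array([49.1, 49.7, 50. ]), array([ 497.3842, -169.201 ]))]
[(0.74, array([[ 0.5002, -0.1705,  0.044 ]]))]
blue lid 1391 0.12400518545394451 654.5 -141.0 20.0 sh 693 [(np.float64(151.12767105691995), np.float64(12.25), array([50.9, 50.3, 49.9]), array([ 654.4578, -140.7345]))]
[(0.66, array([[ 0.6573, -0.1391,  0.044 ]]))]
riser ((535.556396484375, -162.26626586914062), (335.1782531738281, 95.56786346435547), 9.930305480957031)
```

View pics/w2.png

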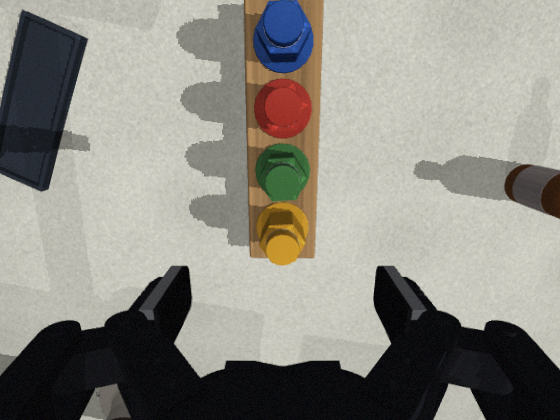

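All four lids show cleanly (yellow 283,240; green 283,175; red 283,107; blue 283,28). Heights and pitch match the text, and the jar yaws are about 13.5/13.5/14/12°. The tray is at (0.5228, 0.1943) with yaw −14.6°. I'll pick yellow first.

Emit:
send_rows(
  increments=[
    [0,-0.016,-0.003,-0.015,0,0,0.8],
    [0,-0.02,-0.0032,-0.02,0,0,0.8],
    [0,-0.02,-0.0033,-0.025,0,0,0.8],
    [0,-0.018,-0.0033,-0.025,0,0,0.8],
    [0,0,0,-0.03,0,0,0],
    [0,0,0,-0.03,0,0,0],
    [0,0,0,-0.03,0,0,0],
    [0,0,0,-0.0203,0,0,0],
    [0,0,0,-0.015,0,0,0],
    [0,0,0,-0.005,0,0,0],
    [0,0,0,0,0,0,0],
    [0,0,0,0,0,0,0],
    [1,0,0,0,0,0,0],
    [1,0,0,0,0,0,0],
    [1,0,0,0,0,0,0],
    [1,0,0,0,0,0,0],
    [1,0,0,0,0,0,0],
    [1,0,0,0,0,0,0],
    [1,0,0,0,0,0,0],
    [1,0,0,0,0,0,0],
  ],
  grip_force=50,
)

```text
clock: 5.62
ee_pos: [0.4197, -0.184, 0.107]
orientation: [0.0, 0.993, 0.117, 0.001]
wrist_force: [-1.3, 1.6, 5.7]
width: 0.0382
gripper_force: 49.8
```

Emit:
send_rows(
  increments=[
    [1,0,0,0.01,0,0,0],
    [1,0,0,0.03,0,0,0],
    [1,0,0,0.03,0,0,0],
    [1,0,0,0.03,0,0,0],
    [1,0.006,0.013,0,0,0,-2],
    [1,0.0128,0.026,0,0,0,-2],
    [1,0.0128,0.026,0,0,0,-2],
    [1,0.0128,0.026,0,0,0,-2],
    [1,0.0128,0.026,0,0,0,-2],
    [1,0.0128,0.026,0,0,0,-2],
    [1,0.0128,0.026,0,0,0,-2],
    [1,0.0128,0.026,0,0,0,-2],
    [1,0.0128,0.026,0,0,0,-2],
    [1,0.0128,0.026,0,0,0,-2],
    [1,0.0128,0.026,0,0,0,-2],
    [1,0.0128,0.026,0,0,0,-2],
    [1,0.0128,0.026,0,0,0,-2],
    [1,0.0128,0.026,0,0,0,-2.1],
    [1,0.006,0.008,0,0,0,0],
    [1,0,0,0,0,0,0],
  ],
)

```text
clock: 7.28
ee_pos: [0.598, 0.177, 0.2044]
orientation: [0.0, 0.992, -0.126, -0.001]
wrist_force: [-0.1, -0.4, -1.8]
width: 0.0377
gripper_force: 50.8
```

```bash
cat > hold.py <<'E'
import sys
from h import *
np.set_printoptions(precision=4,suppress=True)
n=sys.argv[1]
s=read_state();e=s['ee_pos'];o=s['orientation'];print(s['clock'],e,'yaw',np.degrees(2*np.arctan2(o[2],o[1])),'tilt',o[0],o[3],s['width'])
for c in sys.argv[2:]:
    m,p,d=snap(c,f'hold_{n}_{c}.png'); uv,X=cloud(m,d)
    k=cmask(p,n,90)[uv[:,1],uv[:,0]]&(X[:,1]>.05)
    Y=X[k&(np.hypot(X[:,0]-e[0],X[:,1]-e[1])<.05)]
    print(c,len(Y),'z pct',np.percentile(Y[:,2],[1,50,99]),'tcp-based bottom',e[2]-.063)
    S=Y[abs(Y[:,2]-(e[2]-.003))<.004]
    best=min((sum(w),a,np.round(w,1)) for a in np.arange(-45,15,.25) for w in [[np.ptp(S[:,:2]@[np.cos(t),np.sin(t)])*1000 for t in np.radians(a+np.array([0,60,120]))]])
    print('shoulder',len(S),best,S.min(0)/2+S.max(0)/2)
E
python3 hold.py yellow wrist side
```

```text
7.2833 [0.598  0.177  0.2044] yaw -14.521068570961557 tilt 0.0003254847242789076 -0.0007134526618155326 0.037727788269233745
wrist 9553 z pct [0.1501 0.2206 0.2226] tcp-based bottom 0.14137098277847926
shoulder 1644 (np.float64(106.8746484997925), np.float64(-14.5), array([20.1, 43.9, 42.9])) [0.6112 0.1755 0.2014]
side 1018 z pct [0.1438 0.1854 0.2239] tcp-based bottom 0.14137098277847926
shoulder 164 (np.float64(135.07795353129904), np.float64(-14.0), array([49.8, 36.9, 48.4])) [0.5935 0.1709 0.2013]
```

Emit:
send_rows(
  increments=[
    [1,0,-0.0024,-0.015,0,0,0],
    [1,0,0,-0.03,0,0,0],
    [1,0,0,-0.03,0,0,0],
    [1,0,0,-0.03,0,0,0],
    [1,0,0,-0.015,0,0,0],
    [1,0,0,-0.008,0,0,0],
    [1,0,0,-0.004,0,0,0],
    [1,0,0,-0.001,0,0,0],
    [1,0,0,-0.001,0,0,0],
    [1,0,0,0,0,0,0],
    [1,0,0,0,0,0,0],
  ],
)

```text
clock: 8.3
ee_pos: [0.5982, 0.1729, 0.0734]
orientation: [-0.001, 0.992, -0.127, 0.001]
wrist_force: [-0.7, -0.7, -2.4]
width: 0.038
gripper_force: 50.8
```

Emit:
send_rows(
  increments=[
    [1,0,0.0015,-0.002,0,0,0],
    [1,0,0,-0.001,0,0,0],
    [1,0,0,-0.001,0,0,0],
    [1,0,0,-0.001,0,0,0],
    [1,0,0,0,0,0,0],
    [1,0,0,0,0,0,0],
  ],
)

```text
clock: 8.8
ee_pos: [0.5983, 0.1745, 0.0691]
orientation: [-0.0, 0.992, -0.127, 0.001]
wrist_force: [-1.6, 0.4, 6.7]
width: 0.0381
gripper_force: 51.9
```

Emit:
send_rows(
  increments=[
    [0,0,0,0,0,0,0],
    [0,0,0,0,0,0,0],
    [0,0,0,0,0,0,0],
    [0,0,0,0,0,0,0],
    [0,0,0,0.01,0,0,0],
    [0,0,0,0.03,0,0,0],
    [0,0,0,0.04,0,0,0],
    [0,0,0,0.04,0,0,0],
    [0,-0.0078,-0.0287,0.01,0,0,2.4],
    [0,-0.0085,-0.0287,0,0,0,2.4],
    [0,-0.0085,-0.0287,0,0,0,2.4],
    [0,-0.0085,-0.0287,0,0,0,2.4],
    [0,-0.0085,-0.0287,0,0,0,2.4],
    [0,-0.0085,-0.0287,0,0,0,2.4],
    [0,-0.0085,-0.0287,0,0,0,2.4],
    [0,-0.0085,-0.0287,0,0,0,2.4],
    [0,-0.0085,-0.0287,0,0,0,2.4],
    [0,-0.0085,-0.0287,0,0,0,2.4],
    [0,-0.0085,-0.0287,0,0,0,2.4],
    [0,-0.008,-0.028,0,0,0,1.6],
  ],
)

```text
clock: 10.47
ee_pos: [0.4961, -0.171, 0.1979]
orientation: [0.0, 0.993, 0.117, 0.001]
wrist_force: [1.2, 0.5, -0.1]
width: 0.0854
gripper_force: 0.0
```

Emit:
send_rows(
  increments=[
    [0,0,0,0,0,0,0],
    [0,0,0,0,0,0,0],
  ],
)

```text
clock: 10.63
ee_pos: [0.4963, -0.1708, 0.1977]
orientation: [0.0, 0.993, 0.115, 0.0]
wrist_force: [-0.3, -0.1, -0.5]
width: 0.0852
gripper_force: 0.0
```

```bash
cat > row.py <<'E'
import sys
from h import *
np.set_printoptions(precision=4,suppress=True)
TC=np.array([.5228,.1943]);A=np.radians(-14.63);U=np.array([np.cos(A),np.sin(A)]);V=np.array([-U[1],U[0]])
s=read_state();print(s['clock'],s['ee_pos'])
for c in ('scene','side','wrist') if len(sys.argv)<3 else sys.argv[2:]:
    m,p,d=snap(c,f'{sys.argv[1]}_{c}.png'); uv,X=cloud(m,d)
    q=np.c_[(X[:,:2]-TC)@U,(X[:,:2]-TC)@V]*1000
    inb=(abs(q[:,0])<125)&(abs(q[:,1])<50)
    for n in HUE:
        k=cmask(p,n,90)[uv[:,1],uv[:,0]]&inb; L=q[k&(abs(X[:,2]-.086)<.004)]
        if len(L)<50: continue
        (cx,cy),r=cv2.minEnclosingCircle(L.astype(np.float32))
        B=q[k&(abs(X[:,2]-.066)<.003)]
        b=min((sum(w),a,np.round(w,1).tolist()) for a in np.arange(-15,15,.5) for w in [[np.ptp(B@[np.cos(t),np.sin(t)]) for t in np.radians(a+np.array([0,60,120]))]]) if len(B)>50 else None
        print(c,n,'top',round(np.median(X[k&(abs(X[:,2]-.086)<.004)][:,2]),4),'s,t',round(cx,1),round(cy,1),'r',round(r,1),'shoulder s range',np.round(np.percentile(B[:,0],[.5,99.5]),1) if len(B) else 0,b)
E
python3 row.py r1 scene side
```

```text
10.6333 [ 0.4963 -0.1708  0.1977]
scene yellow top 0.0858 s,t 79.5 0.4 r 21.1 shoulder s range [ 52.2 103.4] (np.float64(142.7463746479918), np.float64(1.5), [52.2, 50.7, 39.8])
side yellow top 0.0859 s,t 78.0 -2.0 r 20.6 shoulder s range [ 53.  103.1] (np.float64(143.08883483499255), np.float64(-1.5), [50.5, 42.2, 50.4])
```

Emit:
send_rows(
  increments=[
    [0,0.0012,0.0016,-0.015,0,0,0],
    [0,0,0,-0.025,0,0,0],
    [0,0,0,-0.025,0,0,0],
    [0,0,0,-0.015,0,0,0],
    [0,0,0,-0.007,0,0,0],
    [0,0,0,-0.003,0,0,0],
    [0,0,0,0,0,0,0],
    [0,0,0,0,0,0,0],
    [1,0,0,0,0,0,0],
    [1,0,0,0,0,0,0],
    [1,0,0,0,0,0,0],
    [1,0,0,0,0,0,0],
    [1,0,0,0,0,0,0],
    [1,0,0,0,0,0,0],
    [1,0,0,0,0,0,0],
  ],
)

```text
clock: 11.98
ee_pos: [0.4985, -0.1681, 0.1079]
orientation: [0.0, 0.993, 0.116, 0.001]
wrist_force: [-1.1, -0.4, 5.5]
width: 0.0379
gripper_force: 49.9
```

Emit:
send_rows(
  increments=[
    [1,0,0,0.01,0,0,0],
    [1,0,0,0.03,0,0,0],
    [1,0,0,0.03,0,0,0],
    [1,0,0,0.03,0,0,0],
    [1,0.0018,0.013,0,0,0,-2],
    [1,0.0034,0.026,0,0,0,-2],
    [1,0.0034,0.026,0,0,0,-2],
    [1,0.0034,0.026,0,0,0,-2],
    [1,0.0034,0.026,0,0,0,-2],
    [1,0.0034,0.026,0,0,0,-2],
    [1,0.0034,0.026,0,0,0,-2],
    [1,0.0034,0.026,0,0,0,-2],
    [1,0.0034,0.026,0,0,0,-2],
    [1,0.0034,0.026,0,0,0,-2],
    [1,0.0034,0.026,0,0,0,-2],
    [1,0.0034,0.026,0,0,0,-2],
    [1,0.0034,0.026,0,0,0,-2],
    [1,0.0034,0.026,0,0,0,-2.1],
    [1,0.002,0.0052,0,0,0,0],
    [1,0,0,0,0,0,0],
  ],
)

```text
clock: 13.65
ee_pos: [0.5456, 0.1897, 0.2061]
orientation: [0.0, 0.992, -0.127, -0.001]
wrist_force: [-0.3, -0.5, -1.7]
width: 0.0379
gripper_force: 50.9
```

Emit:
send_rows(
  increments=[
    [1,0,0,0,0,0,0],
    [1,0,0,0,0,0,0],
  ],
)

```text
clock: 13.82
ee_pos: [0.5454, 0.1871, 0.2067]
orientation: [0.0, 0.992, -0.129, -0.001]
wrist_force: [0.9, -0.3, -1.8]
width: 0.038
gripper_force: 50.9
```

```bash
python3 hold.py green wrist side scene
```

```text
13.8167 [0.5454 0.1871 0.2067] yaw -14.793739927587275 tilt 0.0004240956286171746 -0.000625994211279668 0.03797217969275337
wrist 9056 z pct [0.1534 0.222  0.224 ] tcp-based bottom 0.14368722466437267
shoulder 1472 (np.float64(103.11621697611326), np.float64(-14.25), array([19.1, 43. , 41. ])) [0.5584 0.1848 0.2036]
side 808 z pct [0.1493 0.1834 0.2244] tcp-based bottom 0.14368722466437267
shoulder 128 (np.float64(126.30592403038088), np.float64(-13.25), array([46.1, 32. , 48.2])) [0.5405 0.1795 0.2037]
scene 905 z pct [0.1507 0.1889 0.2243] tcp-based bottom 0.14368722466437267
shoulder 118 (np.float64(134.57422808499996), np.float64(-17.25), array([39.1, 49.5, 45.9])) [0.5502 0.1839 0.2023]
```

Emit:
send_rows(
  increments=[
    [1,0.001,0.001,-0.015,0,0,0],
    [1,0,0,-0.03,0,0,0],
    [1,0,0,-0.03,0,0,0],
    [1,0,0,-0.03,0,0,0],
    [1,0,0,-0.015,0,0,0],
    [1,0,0,-0.008,0,0,0],
    [1,0,0,-0.004,0,0,0],
    [1,0,0,-0.002,0,0,0],
    [1,0,0,-0.001,0,0,0],
    [1,0,0,-0.001,0,0,0],
    [1,0,0,0,0,0,0],
    [1,0,0,0,0,0,0],
  ],
)

```text
clock: 14.97
ee_pos: [0.5473, 0.1895, 0.0719]
orientation: [-0.001, 0.992, -0.128, 0.001]
wrist_force: [-0.2, 0.7, -1.7]
width: 0.038
gripper_force: 51.0
```

Emit:
send_rows(
  increments=[
    [1,-0.0004,-0.0015,-0.001,0,0,0],
    [1,0,0,-0.001,0,0,0],
    [1,0,0,-0.0005,0,0,0],
    [1,0.001,-0.0003,0,0,0,0],
    [1,0.001,-0.0003,0,0,0,0],
    [1,0.001,-0.0003,0,0,0,0],
    [1,0,0,0,0,0,0],
    [1,0,0,0,0,0,0],
  ],
)

```text
clock: 15.63
ee_pos: [0.5491, 0.187, 0.0703]
orientation: [-0.0, 0.992, -0.128, -0.0]
wrist_force: [-5.5, 0.5, 9.1]
width: 0.0384
gripper_force: 52.0
```

Emit:
send_rows(
  increments=[
    [1,0.001,-0.0003,0.0005,0,0,0],
    [1,0.001,-0.0003,0,0,0,0],
    [1,0,0,0,0,0,0],
    [1,0,0,0,0,0,0],
  ],
)

```text
clock: 15.97
ee_pos: [0.5516, 0.1865, 0.07]
orientation: [-0.0, 0.992, -0.128, 0.0]
wrist_force: [-4.3, 0.6, 6.8]
width: 0.0379
gripper_force: 51.9
```

```bash
python3 row.py r2 scene side
```

```text
15.9667 [0.5516 0.1865 0.07  ]
scene yellow top 0.086 s,t 79.4 -0.1 r 19.8 shoulder s range [ 44.9 105.3] (np.float64(170.02019716541372), np.float64(0.5), [60.6, 50.8, 58.6])
scene green top 0.0861 s,t 34.3 3.2 r 19.9 shoulder s range [16.4 52.6] (np.float64(124.26455657763462), np.float64(-15.0), [33.1, 45.7, 45.5])
side yellow top 0.086 s,t 81.1 -1.2 r 21.0 shoulder s range [ 53.7 103.5] (np.float64(131.89364685880773), np.float64(6.0), [49.3, 35.2, 47.3])
side green top 0.0865 s,t 19.8 -0.4 r 17.5 shoulder s range [ 3.6 51.8] (np.float64(134.8531859640962), np.float64(3.0), [49.2, 38.2, 47.4])
```

Emit:
send_rows(
  increments=[
    [0,0,0,0,0,0,0],
    [0,0,0,0,0,0,0],
    [0,0,0,0,0,0,0],
    [0,0,0,0,0,0,0],
    [0,0,0,0.01,0,0,0],
    [0,0,0,0.03,0,0,0],
    [0,0,0,0.04,0,0,0],
    [0,0,0,0.04,0,0,0],
    [0,0.002,-0.0285,0.01,0,0,2.4],
    [0,0.002,-0.0285,0,0,0,2.4],
    [0,0.002,-0.0285,0,0,0,2.4],
    [0,0.002,-0.0285,0,0,0,2.4],
    [0,0.002,-0.0285,0,0,0,2.4],
    [0,0.002,-0.0285,0,0,0,2.4],
    [0,0.002,-0.0285,0,0,0,2.4],
    [0,0.002,-0.0285,0,0,0,2.4],
    [0,0.002,-0.0285,0,0,0,2.4],
    [0,0.002,-0.0285,0,0,0,2.4],
    [0,0.002,-0.0285,0,0,0,2.4],
    [0,0.0024,-0.0285,0,0,0,2.2],
  ],
)

```text
clock: 17.73
ee_pos: [0.5758, -0.1573, 0.1999]
orientation: [0.0, 0.993, 0.122, 0.0]
wrist_force: [0.5, 0.6, -0.1]
width: 0.0856
gripper_force: 0.0
```

Emit:
send_rows(
  increments=[
    [0,0,0,0,0,0,0],
    [0,0,0,0,0,0,0],
  ],
)

```text
clock: 17.9
ee_pos: [0.5758, -0.1572, 0.1994]
orientation: [0.0, 0.993, 0.119, 0.0]
wrist_force: [0.1, 0.5, -0.5]
width: 0.0853
gripper_force: 0.0
```

```bash
python3 row.py r3 scene side
```

```text
17.9 [ 0.5758 -0.1572  0.1994]
scene yellow top 0.0858 s,t 79.1 0.5 r 20.8 shoulder s range [ 51.4 103.9] (np.float64(146.98139612181947), np.float64(2.5), [52.7, 51.2, 43.1])
scene green top 0.0859 s,t 30.4 -3.6 r 19.1 shoulder s range [ 5.6 52.6] (np.float64(131.93917827303346), np.float64(7.5), [47.1, 47.9, 36.9])
side yellow top 0.0858 s,t 79.2 -2.1 r 21.1 shoulder s range [ 53.1 103.3] (np.float64(144.16680808353954), np.float64(2.0), [50.7, 41.1, 52.4])
side green top 0.0858 s,t 27.2 -7.1 r 18.0 shoulder s range [ 3.1 51. ] (np.float64(127.87025709859836), np.float64(10.0), [48.2, 32.3, 47.4])
```

View pics/r3_side.png

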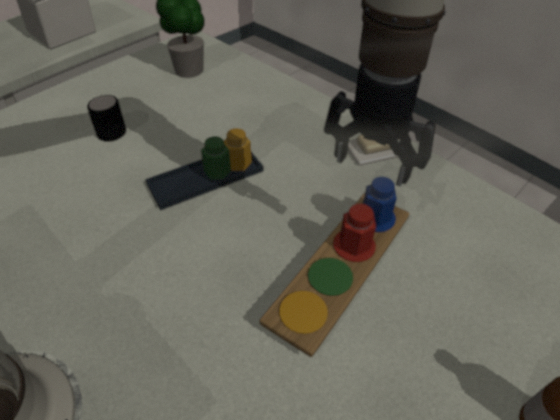

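Green (215,158) stands beside yellow (238,150) in the tray, both upright. Red is next.

Emit:
send_rows(
  increments=[
    [0,0.0002,0.0018,-0.0165,0,0,0],
    [0,0,0,-0.025,0,0,0],
    [0,0,0,-0.025,0,0,0],
    [0,0,0,-0.015,0,0,0],
    [0,0,0,-0.007,0,0,0],
    [0,0,0,-0.003,0,0,0],
    [0,0,0,0,0,0,0],
    [0,0,0,0,0,0,0],
    [1,0,0,0,0,0,0],
    [1,0,0,0,0,0,0],
    [1,0,0,0,0,0,0],
    [1,0,0,0,0,0,0],
    [1,0,0,0,0,0,0],
    [1,0,0,0,0,0,0],
    [1,0,0,0,0,0,0],
  ],
)

```text
clock: 19.25
ee_pos: [0.5767, -0.1542, 0.1084]
orientation: [0.0, 0.993, 0.121, 0.001]
wrist_force: [-0.5, -0.1, 5.4]
width: 0.0378
gripper_force: 50.0
```

Emit:
send_rows(
  increments=[
    [1,0,0,0.01,0,0,0],
    [1,0,0,0.03,0,0,0],
    [1,0,0,0.03,0,0,0],
    [1,0,0,0.03,0,0,0],
    [1,-0.0028,0.013,0,0,0,-2],
    [1,-0.0056,0.026,0,0,0,-2],
    [1,-0.0056,0.026,0,0,0,-2],
    [1,-0.0056,0.026,0,0,0,-2],
    [1,-0.0056,0.026,0,0,0,-2],
    [1,-0.0056,0.026,0,0,0,-2],
    [1,-0.0056,0.026,0,0,0,-2],
    [1,-0.0056,0.026,0,0,0,-2],
    [1,-0.0056,0.026,0,0,0,-2],
    [1,-0.0056,0.026,0,0,0,-2],
    [1,-0.0056,0.026,0,0,0,-2],
    [1,-0.0056,0.026,0,0,0,-2],
    [1,-0.0056,0.026,0,0,0,-2],
    [1,-0.0056,0.026,0,0,0,-2.4],
    [1,-0.0033,0.0041,0,0,0,-0.2],
    [1,0,0,0,0,0,0],
  ],
)

```text
clock: 20.92
ee_pos: [0.496, 0.2022, 0.2069]
orientation: [0.0, 0.992, -0.127, -0.001]
wrist_force: [0.3, -1.1, -2.5]
width: 0.0382
gripper_force: 50.9
```

Emit:
send_rows(
  increments=[
    [1,0,0,0,0,0,0],
    [1,0,0,0,0,0,0],
  ],
)

```text
clock: 21.08
ee_pos: [0.497, 0.2002, 0.2073]
orientation: [0.0, 0.992, -0.129, -0.0]
wrist_force: [0.2, 0.5, -1.8]
width: 0.0378
gripper_force: 50.9
```

```bash
python3 hold.py red wrist scene; python3 row.py r4 wrist
```

```text
21.0833 [0.497  0.2002 0.2073] yaw -14.786971631619087 tilt 0.00034855478884338 -0.0003935620081245493 0.03778898654642326
wrist 9290 z pct [0.1528 0.2221 0.2241] tcp-based bottom 0.1442788177960745
shoulder 1616 (np.float64(108.3741307588334), np.float64(-12.75), array([20.6, 44.2, 43.6])) [0.5104 0.1987 0.2043]
scene 1013 z pct [0.1477 0.1908 0.2245] tcp-based bottom 0.1442788177960745
shoulder 152 (np.float64(133.72140397192993), np.float64(-15.0), array([44.5, 49.4, 39.8])) [0.4994 0.1941 0.2044]
21.1833 [0.4973 0.2001 0.2074]
wrist yellow top 0.086 s,t 77.2 1.0 r 20.1 shoulder s range [ 52.5 102.4] (np.float64(150.1453766096743), np.float64(1.5), [50.0, 50.4, 49.8])
wrist green top 0.086 s,t 27.4 -1.3 r 20.0 shoulder s range [ 2.9 51.7] (np.float64(149.48027959634453), np.float64(0.5), [49.5, 50.0, 50.0])
```

View pics/r4_wrist.png

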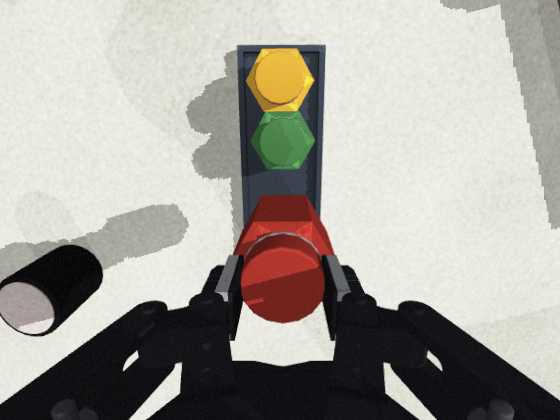

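The tray view shows yellow (280,78) and green (282,140) touching flat to flat. Red is held upright with clear space behind green, so I'll lower it.

Emit:
send_rows(
  increments=[
    [1,0.0003,0.0003,-0.015,0,0,-1.2],
    [1,0,0,-0.03,0,0,0],
    [1,0,0,-0.03,0,0,0],
    [1,0,0,-0.03,0,0,0],
    [1,0,0,-0.015,0,0,0],
    [1,0,0,-0.008,0,0,0],
    [1,0,0,-0.004,0,0,0],
    [1,0,0,-0.002,0,0,0],
    [1,0,0,-0.001,0,0,0],
    [1,0,0,-0.001,0,0,0],
    [1,0,0,-0.001,0,0,0],
    [1,0,0,-0.001,0,0,0],
    [1,0,0,0,0,0,0],
    [1,0,0,0,0,0,0],
  ],
)

```text
clock: 22.4
ee_pos: [0.4981, 0.2018, 0.0705]
orientation: [-0.001, 0.99, -0.139, 0.001]
wrist_force: [1.2, -0.8, 2.4]
width: 0.0378
gripper_force: 51.2
```

Emit:
send_rows(
  increments=[
    [1,0.0008,-0.001,0,0,0,0],
    [1,0.001,-0.0005,0,0,0,0],
    [1,0.001,-0.0003,0,0,0,0],
    [1,0.001,-0.0003,0,0,0,0],
    [1,0.0007,-0.0002,0,0,0,0],
    [1,0,0,0,0,0,0],
    [1,0,0,0,0,0,0],
  ],
)

```text
clock: 22.98
ee_pos: [0.5022, 0.1999, 0.0704]
orientation: [-0.001, 0.99, -0.138, 0.0]
wrist_force: [-4.8, 2.9, 6.1]
width: 0.0379
gripper_force: 51.8
```

Emit:
send_rows(
  increments=[
    [0,0,0,0,0,0,0],
    [0,0,0,0,0,0,0],
    [0,0,0,0,0,0,0],
    [0,0,0,0,0,0,0],
    [0,0,0,0.01,0,0,0],
    [0,0,0,0.03,0,0,0],
    [0,0,0,0.04,0,0,0],
    [0,0,0,0.04,0,0,0],
    [0,0.0123,-0.0281,0.01,0,0,2.4],
    [0,0.0127,-0.0284,0,0,0,2.4],
    [0,0.0127,-0.0284,0,0,0,2.4],
    [0,0.0127,-0.0284,0,0,0,2.4],
    [0,0.0127,-0.0284,0,0,0,2.4],
    [0,0.0127,-0.0284,0,0,0,2.4],
    [0,0.0127,-0.0284,0,0,0,2.4],
    [0,0.0127,-0.0284,0,0,0,2.4],
    [0,0.0127,-0.0284,0,0,0,2.4],
    [0,0.0127,-0.0284,0,0,0,2.4],
    [0,0.0127,-0.0284,0,0,0,2.4],
    [0,0.0127,-0.0284,0,0,0,1.6],
  ],
)

```text
clock: 24.65
ee_pos: [0.6543, -0.1431, 0.2002]
orientation: [0.0, 0.994, 0.106, 0.0]
wrist_force: [0.4, -0.7, -0.7]
width: 0.0852
gripper_force: 0.0
```

Emit:
send_rows(
  increments=[
    [0,0,0,0,0,0,0],
    [0,0,0,0,0,0,0],
  ],
)

```text
clock: 24.82
ee_pos: [0.654, -0.1431, 0.1992]
orientation: [-0.0, 0.995, 0.103, -0.0]
wrist_force: [0.2, 0.6, 0.3]
width: 0.0853
gripper_force: 0.0
```

Emit:
send_rows(
  increments=[
    [0,0.0005,0.0022,-0.0162,0,0,0.4],
    [0,0,0,-0.025,0,0,0],
    [0,0,0,-0.025,0,0,0],
    [0,0,0,-0.015,0,0,0],
    [0,0,0,-0.007,0,0,0],
    [0,0,0,-0.003,0,0,0],
    [0,0,0,0,0,0,0],
    [0,0,0,0,0,0,0],
    [1,0,0,0,0,0,0],
    [1,0,0,0,0,0,0],
    [1,0,0,0,0,0,0],
    [1,0,0,0,0,0,0],
    [1,0,0,0,0,0,0],
    [1,0,0,0,0,0,0],
    [1,0,0,0,0,0,0],
  ],
)

```text
clock: 26.07
ee_pos: [0.6551, -0.1393, 0.1093]
orientation: [0.0, 0.994, 0.109, 0.001]
wrist_force: [-0.5, 0.1, 4.8]
width: 0.0377
gripper_force: 49.9
```

Emit:
send_rows(
  increments=[
    [1,0,0,0.01,0,0,0],
    [1,0,0,0.03,0,0,0],
    [1,0,0,0.03,0,0,0],
    [1,0,0,0.03,0,0,0],
    [1,-0.0078,0.0131,0,0,0,-2],
    [1,-0.015,0.0255,0,0,0,-2],
    [1,-0.015,0.0255,0,0,0,-2],
    [1,-0.015,0.0255,0,0,0,-2],
    [1,-0.015,0.0255,0,0,0,-2],
    [1,-0.015,0.0255,0,0,0,-2],
    [1,-0.015,0.0255,0,0,0,-2],
    [1,-0.015,0.0255,0,0,0,-2],
    [1,-0.015,0.0255,0,0,0,-2],
    [1,-0.015,0.0255,0,0,0,-2],
    [1,-0.015,0.0255,0,0,0,-2],
    [1,-0.015,0.0255,0,0,0,-2],
    [1,-0.015,0.0255,0,0,0,-2],
    [1,-0.015,0.0255,0,0,0,-1],
    [1,-0.004,0.0085,0,0,0,0],
    [1,0,0,0,0,0,0],
  ],
)

```text
clock: 27.73
ee_pos: [0.4465, 0.2154, 0.2081]
orientation: [0.0, 0.992, -0.125, -0.0]
wrist_force: [0.6, -0.5, -1.6]
width: 0.0383
gripper_force: 50.7
```

Emit:
send_rows(
  increments=[
    [1,0,0,0,0,0,0],
    [1,0,0,0,0,0,0],
  ],
)

```text
clock: 27.9
ee_pos: [0.4478, 0.2133, 0.2081]
orientation: [0.0, 0.992, -0.127, -0.0]
wrist_force: [0.3, -0.3, -2.0]
width: 0.0379
gripper_force: 50.7
```

```bash
python3 hold.py blue wrist scene; python3 row.py r5 wrist
```

```text
27.9 [0.4478 0.2133 0.2081] yaw -14.580448881732446 tilt 0.00035074062602424865 -0.00032241900964460364 0.03786906287418306
wrist 9249 z pct [0.1508 0.2223 0.2245] tcp-based bottom 0.14506517664358806
shoulder 1597 (np.float64(109.53967182006), np.float64(-15.25), array([22.1, 43.2, 44.2])) [0.4612 0.2117 0.2051]
scene 930 z pct [0.1486 0.1918 0.2249] tcp-based bottom 0.14506517664358806
shoulder 134 (np.float64(127.22587206074506), np.float64(-13.75), array([37.2, 49.2, 40.9])) [0.4536 0.2073 0.205 ]
28.0 [0.448  0.213  0.2081]
wrist red top 0.086 s,t -22.9 -1.0 r 20.0 shoulder s range [-48.1   1.5] (np.float64(151.17465509004322), np.float64(-0.5), [50.5, 50.3, 50.3])
wrist yellow top 0.086 s,t 77.1 1.3 r 20.0 shoulder s range [53.  87.2] (np.float64(136.14529620158913), np.float64(1.0), [35.5, 50.3, 50.4])
wrist green top 0.086 s,t 27.4 -1.1 r 20.1 shoulder s range [ 3.1 52. ] (np.float64(148.90882108871818), np.float64(1.0), [49.6, 49.8, 49.6])
```

View pics/r5_wrist.png

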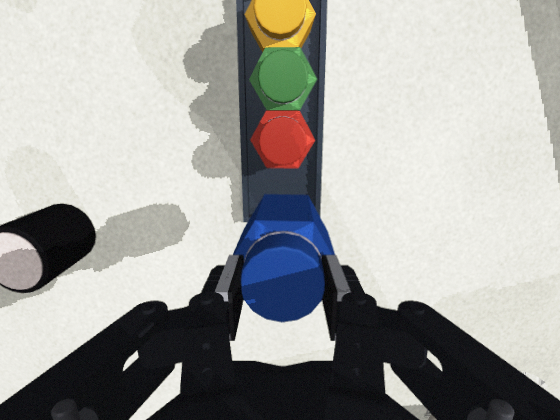

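Yellow, green and red are touching in a straight row (red at 283,140). Blue is held upright behind them with room to go down.

Emit:
send_rows(
  increments=[
    [1,0,0,-0.015,0,0,0],
    [1,0,0,-0.03,0,0,0],
    [1,0,0,-0.03,0,0,0],
    [1,0,0,-0.03,0,0,0],
    [1,0,0,-0.015,0,0,0],
    [1,0,0,-0.008,0,0,0],
    [1,0,0,-0.004,0,0,0],
    [1,0,0,-0.002,0,0,0],
    [1,0,0,-0.001,0,0,0],
    [1,0,0,-0.001,0,0,0],
    [1,0,0,-0.001,0,0,0],
    [1,0,0,-0.001,0,0,0],
    [1,0,0,0,0,0,0],
    [1,0,0,0,0,0,0],
  ],
)

```text
clock: 29.22
ee_pos: [0.4483, 0.2143, 0.0712]
orientation: [-0.001, 0.992, -0.126, 0.001]
wrist_force: [-0.8, -0.7, 2.8]
width: 0.0381
gripper_force: 51.2
```

Emit:
send_rows(
  increments=[
    [1,0.0008,-0.001,0,0,0,0],
    [1,0.001,-0.0005,0,0,0,0],
    [1,0.001,-0.0003,0,0,0,0],
    [1,0.001,-0.0003,0,0,0,0],
    [1,0.001,-0.0003,0,0,0,0],
    [1,0.0004,-0.0001,0,0,0,0],
    [1,0,0,0,0,0,0],
    [1,0,0,0,0,0,0],
  ],
)

```text
clock: 29.88
ee_pos: [0.4529, 0.2127, 0.0719]
orientation: [-0.001, 0.992, -0.126, 0.0]
wrist_force: [-6.8, 4.9, 13.0]
width: 0.0382
gripper_force: 52.0
```

Emit:
send_rows(
  increments=[
    [0,0,0,0,0,0,0],
    [0,0,0,0,0,0,0],
    [0,0,0,0,0,0,0],
    [0,0,0,0,0,0,0],
    [0,0,0,0.01,0,0,0],
    [0,0,0,0.03,0,0,0],
    [0,0,0,0.04,0,0,0],
    [0,0,0,0.04,0,0,0],
    [0,0,0,0.04,0,0,0],
    [0,0,0,0.04,0,0,0],
    [0,0.01,-0.003,0.03,0,0,0],
    [0,0.01,-0.003,0.02,0,0,0],
    [0,0,0,0,0,0,0],
    [0,0,0,0,0,0,0],
  ],
)

```text
clock: 31.05
ee_pos: [0.4733, 0.2054, 0.3208]
orientation: [-0.001, 0.992, -0.127, 0.0]
wrist_force: [-0.3, 0.4, 0.0]
width: 0.0855
gripper_force: 0.0
```

```bash
python3 row.py r6 wrist scene
```

```text
31.05 [0.4733 0.2054 0.3208]
wrist red top 0.086 s,t -22.5 -1.0 r 19.8 shoulder s range [-46.7   2. ] (np.float64(148.95495756333042), np.float64(0.0), [48.8, 50.1, 50.1])
wrist yellow top 0.086 s,t 77.6 0.8 r 20.2 shoulder s range [  3.1 102.9] (np.float64(227.77473641831568), np.float64(0.5), [99.8, 54.8, 73.2])
wrist green top 0.0859 s,t 27.8 -1.3 r 20.0 shoulder s range [ 4.3 51. ] (np.float64(146.763502649179), np.float64(0.5), [46.9, 50.1, 49.8])
wrist blue top 0.0857 s,t -71.5 -2.3 r 19.8 shoulder s range [-95.9 -47.8] (np.float64(148.77049417746372), np.float64(-0.5), [48.5, 50.2, 50.1])
scene red top 0.0859 s,t -20.3 -1.5 r 20.8 shoulder s range [-45.7   2.3] (np.float64(137.671379477806), np.float64(8.0), [47.7, 49.3, 40.7])
scene yellow top 0.0858 s,t 53.0 -1.2 r 44.9 shoulder s range [  1.8 104.1] (np.float64(257.0202617934367), np.float64(14.5), [106.6, 59.5, 90.8])
scene green top 0.0857 s,t 30.4 -4.1 r 19.1 shoulder s range [ 6.5 52.8] (np.float64(124.6171743442933), np.float64(4.0), [46.4, 46.0, 32.3])
scene blue top 0.086 s,t -70.6 -2.9 r 19.2 shoulder s range [-94.2 -48.2] (np.float64(128.38347931496696), np.float64(10.0), [45.4, 46.5, 36.5])
```

View pics/r6_wrist.png

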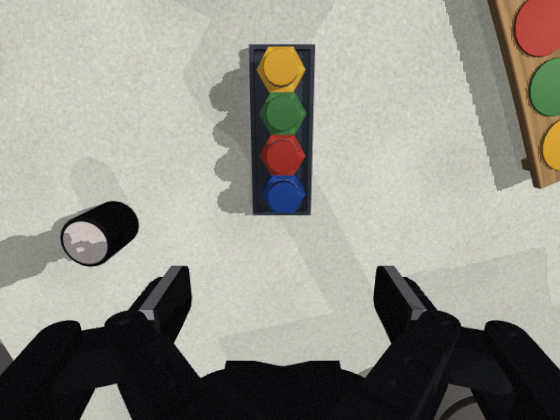

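View pics/r6_scene.png

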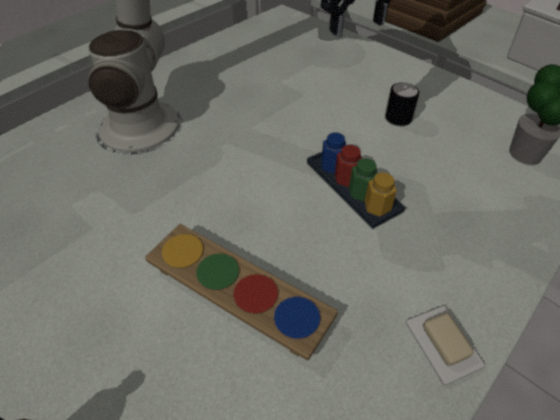

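The row from far to near is yellow (280,68), green (282,113), red (283,155), blue (284,194). All lid tops are at 0.086 m, so the jars are upright on the tray floor. Pitch is about 50 mm, sideways offsets are within 3 mm, yaw is within about 1°, and the gripper is clear.

```bash
python3 -c "
from plant import finish_job; print(finish_job())"
```

```text
the job is handed in; nothing more can be done
None
```

The four jars stand upright in the tray in one close-packed row, yellow, green, red, blue from far to near (the riser order reversed), all let go, and the job was handed in at about 31 s.

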